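Start the document camera on the wall screen

TASK

Get the document camera going so that the green bracket lying on its stage shows in focus on the wall screen: with shut fingertips press the round power key, then the square lamp key, then the long focus key, each one lightly, nearly all the way down for a moment, and let it come up before you press the next. Do not press the two small round zoom keys. Do not pick up or push anything: the camera unit, the bracket under its lens and everything else on the table stay where they are.

Things in the scene. Friction and masses are not known exactly. Their poses are not given: they have to be found in the camera images.
- doc_camera: document camera, 2 to 3.5 kg, loose: white base 220 x 220 x 45 mm, black key panel on top (surface at 46.5 mm), white stage plate 200 x 250 x 4 mm joined to its left (+y) side, and a thin arm with the camera head. Origin under the centre of the base; x from its front (key side) to its rear, y left, z up. Key centres (x, y): power -62, 66; lamp -62, 8; focus -62, -62; zoom -8, -8 and -8, -52 mm
- lens (a point): lens, centre of the underside of the camera head, at (40, 236, 309) mm in the document camera's frame. The head (52 x 95 mm, up to 362 mm high) hangs over the stage from a bar that runs to the top of a 17 mm post, 300 mm high, on the rear left corner of the base at (83, 83) mm. Do not touch; above the keys the space is free
- power_top (a point): power key: round, 24 mm across, the left one (+y, nearest the stage) of the front row of three keys. Flat top, 55.5 mm above the table, standing 9 mm proud of the panel; same white plastic as the others. This point is the centre of its top face and sinks with the key; its axes are those of the document camera.
- lamp_top (a point): lamp key: square, 22 x 22 mm, the middle one of the front row of three keys, 58 mm to the right of the power key. Flat top, 55.5 mm above the table, standing 9 mm proud of the panel; same white plastic as the others. This point is the centre of its top face and sinks with the key; its axes are those of the document camera.
- focus_top (a point): focus key: oblong, 46 mm (along y) x 18 mm, the right one (-y) of the front row of three keys, 70 mm to the right of the lamp key. Flat top, 55.5 mm above the table, standing 9 mm proud of the panel; same white plastic as the others. This point is the centre of its top face and sinks with the key; its axes are those of the document camera.
- power_key (a joint): power key: how far the key is pressed straight down, in m: 0 is up, 0.007 fully down, against a rubber stop; it springs back by itself (1 N to start it moving, 4 N at 0.0035, 6.5 N fully down)
- lamp_key (a joint): lamp key: how far the key is pressed straight down, in m: 0 is up, 0.007 fully down, against a rubber stop; it springs back by itself (1 N to start it moving, 4 N at 0.0035, 6.5 N fully down)
- focus_key (a joint): focus key: how far the key is pressed straight down, in m: 0 is up, 0.007 fully down, against a rubber stop; it springs back by itself (1 N to start it moving, 4 N at 0.0035, 6.5 N fully down)
- zoom_out_key (a joint): zoom key, one of two small round keys 14 mm across in the second row, 54 mm behind the front row; leave alone: how far the key is pressed straight down, in m: 0 is up, 0.007 fully down, against a rubber stop; it springs back by itself (1 N to start it moving, 4 N at 0.0035, 6.5 N fully down)
- zoom_in_key (a joint): the other small zoom key, right of the first; leave alone: how far the key is pressed straight down, in m: 0 is up, 0.007 fully down, against a rubber stop; it springs back by itself (1 N to start it moving, 4 N at 0.0035, 6.5 N fully down)
- bracket: green plastic angle bracket, 70 x 36 mm, 40 mm high, lying loose on the stage plate under the lens; origin under its centre; leave alone
- tape_roll: roll of pale clear tape, 52 mm across, 19 mm high, lying flat and loose on the base behind the keys (its top is 64 mm above the table); origin under its centre; leave alone
- mug: white mug, 80 mm across, 92 mm high, standing to the right of the base; origin under its centre; leave alone
- glue: white glue bottle, 38 mm across, 105 mm high, standing just right of the base, some 120 mm from the focus key; origin under its centre; leave alone
- marker: marker pen, 142 mm long, 17 mm thick, lying on the table in front of the base; origin under its middle, x along it; leave alone
- screwdriver: screwdriver, 170 mm long, lying on the table in front of the stage; leave alone
- tub: open green plastic tub, 100 x 140 x 55 mm, behind the base; origin under its centre; leave alone
- cover: shallow frosted clear acrylic cover, 140 x 200 x 45 mm, standing open side down at the far left; origin under its centre; leave alone

How it is judged:
By the outcome, as a careful person would: the job done as asked, in the order asked, and still so for the second after the job is handed in, with the robot touching nothing.
It also fails if it takes over 43 s, if anything falls off the work surface, if the arm or the gripper's body presses on something with over 40 N, if the wrist force passes 120 N, or if a joint passes its speed limit or range.

ROBOT

A 6-joint arm with a two-finger parallel gripper is mounted at the origin on the work surface. World frame = base frame: x ahead of the robot, y to its left, z up, the work surface at z = 0. Lengths are in m, angles in rad, forces in N, time in s.
With the tool pointing down it reaches from about 0.35 to 0.975 m from the base axis. Payload 4.9 kg.
Tool frame: the origin (TCP) lies at the very end of the fingers, on their centre line; the grasp point (between the pads) lies 19 mm behind it; x points along the fingers, y is the direction in which the jaws open and shut, and the axes are right-handed (so a half turn about x gives the same grasp; the last joint's range is limited). The gripper opens to 85 mm and grips with 20 to 120 N. Pads are 22 mm wide; open, the fingers measure 114 mm over their backs; the gripper's body (76 mm by 85 mm) begins 54 mm behind the grasp point. The pads swing forward as they close: fully open they stand 13 mm farther back than shut.
Start: joints at [-1.36, 0.053, 1.613, -0, 1.476, -0.119], TCP at [0.202, -0.591, 0.231] pointing down, gripper open.
Joint ranges: [-3.01, 3.01], [-1.01, 2.22], [0.06, 2.58], [-1.02, 4.17], [0.09, 2.62], [-3.14, 3.14]. Speed limits (rad/s): [2.57, 2.57, 3.14, 3.14, 3.14, 3.14].

INTERFACE

Orientations are given as a unit quaternion [w, x, y, z].
In Python, from plant import manip gives the robot as it stands.
- The arm moves only by the tool play_rows, never from a script. Its argument "plan" is a list of rows, each a list of 5 numbers: the shift along the tool's x, y, z in mm, then the turn about the tool's x in rad, then the closure, from -1 (fully open) to 1 (shut). A call has 1 to 8 rows; each row is the pose to reach, as a shift and turn from the pose commanded when the call began, along the tool's axes at that moment; what a row does not reach only later rows make up. A row lasts 1/8 s, in which the tool goes at most 62.5 mm and 10.7 degrees, less where a joint would pass 70% of its speed; a pose out of reach is approached as far as the arm can. A call with a gripper value outside its range is refused whole. The fingers move at their own pace and stop on an object; the grip force is fixed at half the most. Time passes only in rows, so rows that repeat a pose let the fingers close. It gives the time, the measured TCP pose, the force and the opening at its end, in the units of the state.
- manip.state(): the state, without advancing time (a new reading comes with each control period).
- manip.grab_frame(name): name is "side" or "top" or "wrist"; returns a dict with "img" (384x512x3 uint8, red, green, blue), "range_z" (384x512 float32, m along the optical axis (not along the pixel's ray), 0 where there is no reading), "fx", "fy", "cx", "cy" (pixels), "origin" and "rotation" of the camera in the world. Camera axes: x right, y up, looking along -z (the intrinsics and any distortion apply to the point x, -y, -z); pixel columns grow to the right and rows downward; lengths in m; the calibration is good to about 2 mm. A picture is of the moment at which its call begins.
- manip.job_done(): hands the job in, once; it reports no verdict.
The state is a dict: "time": time; "joint_pos": joint angles; "joint_vel": joint speeds; "joint_efforts": joint torques, N m; "tool_pos": TCP position; "tool_rot": TCP orientation; "contact_force": force on the tool from outside, world axes, zero at the start; "ft_torque": the same for the moment, N m; "gripper_width": opening from 0.0 (shut) to 1.0 (fully open).
Only numpy, scipy, OpenCV 4.12 (cv2) and the standard library are available. Lean on these libraries where they do the work, as an engineer would, in place of code of your own. Each camera call takes 0.05 s, during which the arm holds its last target. There are 200 camera calls.

## Working session

There is one attempt and no reset: what is moved stays moved. The work goes in short steps, Python scripts to look and compute and a tool call to move; the robot and the scene stay as the last step left them, time stands still between calls to the robot, and variables do not carry over. Pictures are saved under pics/ and viewed, about 8 in all and at most 12, crops included, and the job is handed in when it is done.

Besides the shell and the picture viewer there is one more tool, called after "Call:" as name(argument=value, ...) on one line, values as JSON. play_rows: Moves the arm, as the interface text tells. Its arguments: {"type":"object","properties":{"plan":{"type":"array"}},"required":["plan"]}

```bash
mkdir -p pics && python3 - <<'E'
from plant import manip
import cv2,pickle
s=manip.state();print({k:s[k] for k in('time','tool_pos','tool_rot','contact_force','gripper_width')})
for n in('top','side'):
    f=manip.grab_frame(n);pickle.dump(f,open(n+'.pkl','wb'))
    cv2.imwrite(f'pics/{n}0.png',f['img'][:,:,::-1]);print(n,f['fx'],f['cx'],f['cy'],f['origin'],f['rotation'],[k for k in f])
E
```

```text
{'time': 0.0, 'tool_pos': array([ 0.20227802, -0.59070065,  0.23006247]), 'tool_rot': array([-0.11534885, -0.69748256, -0.11679987,  0.69754606]), 'contact_force': array([ 0.62022739, -0.13131877, -0.63768692]), 'gripper_width': 1.00280574046869}
top 347.55819217002636 248.37999189829785 195.56054087777179 [0.38189728 0.08326751 1.55208251] [-0.69804448 -0.05203103  0.04148376  0.71295566] ['img', 'range_z', 'fx', 'fy', 'cx', 'cy', 'origin', 'rotation']
side 381.86582522234096 250.6434630608826 191.03805423033018 [ 0.19046308 -0.68980958  1.11998022] [ 0.90851476  0.35245786 -0.07823168 -0.21036682] ['img', 'range_z', 'fx', 'fy', 'cx', 'cy', 'origin', 'rotation']
```

View pics/top0.png

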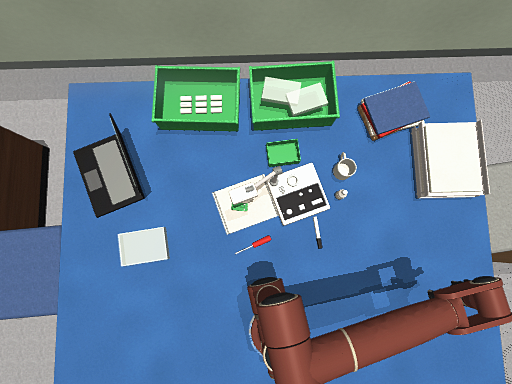

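View pics/side0.png

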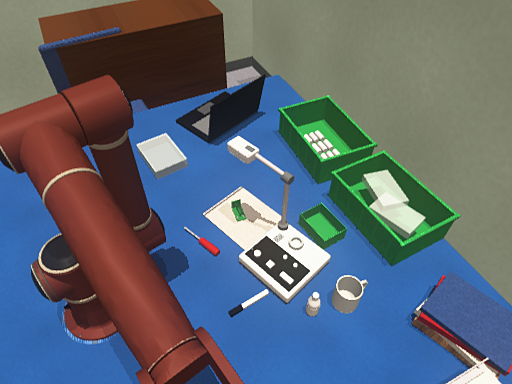

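The top view shows the document camera base at about (298,195), with keys near (290,211), (302,207) and (317,201). In the side view the panel is at about (270,262). Next I'll measure the key blobs in both views on the plane z = 55.5 mm.

```bash
cat > h.py <<'E'
import numpy as np,cv2,pickle
from scipy.spatial.transform import Rotation as R
def rot(q): return R.from_quat(np.r_[q[1:],q[0]])
def cast(f,u,v,z):
    d=rot(f['rotation']).apply([(u-f['cx'])/f['fx'],-(v-f['cy'])/f['fy'],-1.])
    o=np.array(f['origin']); return o+d*(z-o[2])/d[2]
def proj(f,p):
    c=rot(f['rotation']).inv().apply(np.array(p)-f['origin'])
    return f['cx']+f['fx']*c[0]/-c[2], f['cy']-f['fy']*c[1]/-c[2]
def blobs(f,roi,thr=110,z=.0555):
    x0,y0,x1,y1=roi
    g=cv2.cvtColor(f['img'],cv2.COLOR_RGB2GRAY)[y0:y1,x0:x1]
    dark=(g<60).astype(np.uint8)
    n,l,s,c=cv2.connectedComponentsWithStats(dark)
    k=1+np.argmax(s[1:,4]); hull=np.zeros_like(dark)
    pts=np.argwhere(l==k)[:,::-1].astype(np.int32)
    cv2.fillConvexPoly(hull,cv2.convexHull(pts),1); hull=cv2.erode(hull,np.ones((3,3)))
    n,l,s,c=cv2.connectedComponentsWithStats(((g>thr)&(hull>0)).astype(np.uint8))
    out=[]
    for i in range(1,n):
        if s[i,4]<3: continue
        w=(l==i)*g.astype(float); yy,xx=np.mgrid[:g.shape[0],:g.shape[1]]
        u,v=x0+(w*xx).sum()/w.sum(),y0+(w*yy).sum()/w.sum()
        out.append((u,v,s[i,4],cast(f,u,v,z)))
    return out
E
python3 - <<'E'
from h import *
for n,roi in(('top',(265,160,335,230)),('side',(235,220,330,305))):
    f=pickle.load(open(n+'.pkl','rb'))
    for u,v,a,p in blobs(f,roi): 
        zc=f['range_z'][int(round(v)),int(round(u))]
        print(n,round(u,1),round(v,1),a,p.round(4),'depth z',np.round((np.array(f['origin'])+rot(f['rotation']).apply([(u-f['cx'])/f['fx']*zc,-(v-f['cy'])/f['fy']*zc,-zc]))[2],4))
    x0,y0,x1,y1=roi
    cv2.imwrite(f'pics/{n}1.png',cv2.resize(f['img'][y0:y1,x0:x1,::-1],None,fx=5,fy=5,interpolation=cv2.INTER_NEAREST))
E
python3 -c "
import cv2,numpy as np
a=cv2.imread('pics/top1.png');b=cv2.imread('pics/side1.png')
h=max(a.shape[0],b.shape[0]);c=np.zeros((h,a.shape[1]+b.shape[1],3),np.uint8);c[:a.shape[0],:a.shape[1]]=a;c[:b.shape[0],a.shape[1]:]=b
cv2.imwrite('pics/both1.png',cv2.resize(c,(800,int(h*800/c.shape[1]))))"
```

```text
top 309.9 190.1 10 [ 0.5996 -0.1638  0.0555] depth z 0.0521
top 300.5 193.7 11 [ 0.5847 -0.1224  0.0555] depth z 0.0517
top 316.6 201.0 49 [ 0.5511 -0.1909  0.0555] depth z 0.0571
top 301.4 206.5 30 [ 0.5285 -0.1243  0.0555] depth z 0.0564
top 288.8 211.2 27 [ 0.5096 -0.0693  0.0555] depth z 0.0529
side 257.0 252.7 45 [ 0.5073 -0.0709  0.0555] depth z 0.0544
side 284.7 256.4 22 [ 0.5821 -0.1235  0.0555] depth z 0.0511
side 269.9 263.5 50 [ 0.5264 -0.1257  0.0555] depth z 0.0513
side 294.8 264.6 23 [ 0.5962 -0.1644  0.0555] depth z 0.0565
side 286.2 277.2 94 [ 0.549  -0.1919  0.0555] depth z 0.0559
```

View pics/both1.png

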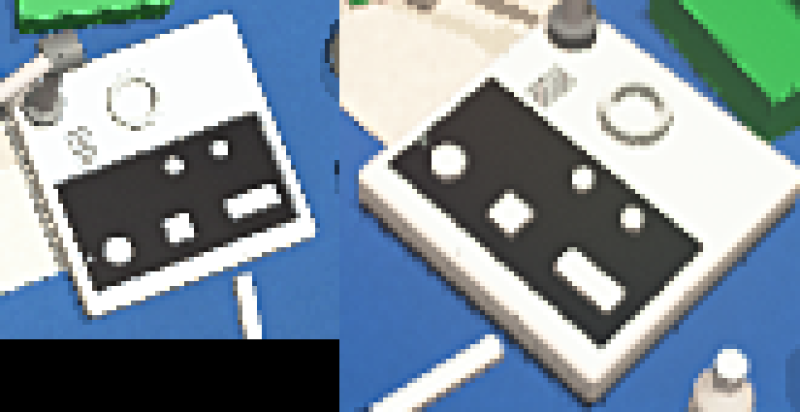

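Both views agree to within about 2.5 mm. The key spacings come out at 58.2 and 70.1 mm against 58 and 70 given, and the yaw is about 19°. Now I'll work out the approach.

```bash
cat > go.py <<'E'
from h import *
from plant import manip
K=dict(power=np.array([.5085,-.070]),lamp=np.array([.5275,-.125]),focus=np.array([.55,-.1914]))
def delta(p):
    s=manip.state(); T=rot(s['tool_rot'])
    d=T.inv().apply(np.array(p)-s['tool_pos'])*1e3
    dy=np.r_[K['power']-K['focus'],0]; dy/=np.linalg.norm(dy)
    a=T.inv().apply(dy); ang=np.arctan2(a[2],a[1])
    ang=(ang+np.pi/2)%np.pi-np.pi/2
    return d.round(1),ang.round(3),T.as_matrix().round(3).tolist()
E
python3 - <<'E'
from go import *
print(delta([*K['power'],.20]))
print(delta([*K['lamp'],.20]))
E
```

```text
(array([  31. , -393.5, -458.4]), np.float64(0.0), [[-0.0, 0.324, -0.946], [0.002, -0.946, -0.324], [-1.0, -0.002, -0.0]])
(array([  30.9, -335.3, -458.5]), np.float64(0.0), [[-0.0, 0.324, -0.946], [0.002, -0.946, -0.324], [-1.0, -0.002, -0.0]])
```

Call:
play_rows(plan=[[0,-35,-50,0,1],[0,-70,-100,0,1],[0,-105,-150,0,1],[0,-140,-200,0,1],[0,-175,-250,0,1],[0,-210,-300,0,1],[0,-245,-345,0,1],[0,-275,-380,0,1]])

```text
time: 1.1
tool_pos: [0.4735, -0.2059, 0.2309]
tool_rot: [-0.116, -0.697, -0.117, 0.698]
contact_force: [0.7, 0.2, 0.6]
gripper_width: 0.001
```

Call:
play_rows(plan=[[0,-30,-40,0,1],[0,-60,-78,0,1],[0,-60,-78,0,1],[0,-60,-78,0,1],[0,-60,-78,0,1]])

```text
time: 1.72
tool_pos: [0.5267, -0.127, 0.2311]
tool_rot: [-0.116, -0.697, -0.116, 0.698]
contact_force: [-1.1, -1.2, -0.5]
gripper_width: -0.001
```

```bash
python3 - <<'E'
from go import *
s=manip.state();print(s['time'],s['tool_pos'],s['gripper_width'],s['contact_force'])
f=manip.grab_frame('wrist');pickle.dump(f,open('wrist.pkl','wb'));print(f['origin'],f['fx'])
cv2.imwrite('pics/w0.png',f['img'][:,:,::-1])
for k in K: print(k,proj(f,[*K[k],.0555]),delta([*K[k],.20])[0])
E
```

```text
1.725 [ 0.52666599 -0.12699852  0.23108834] -0.0008504428936087352 [-1.117856   -1.18702837 -0.54839193]
[ 0.60674699 -0.10059898  0.37347616] 266.4873679726981
power (np.float64(204.1109590229117), np.float64(171.18790774035256)) [ 31.2 -59.9  -1.1]
lamp (np.float64(251.43812690131924), np.float64(171.01835307701384)) [31.2 -1.7 -1.4]
focus (np.float64(308.47822604558183), np.float64(171.14113738693163)) [31.2 68.4 -1.3]
```

View pics/w0.png

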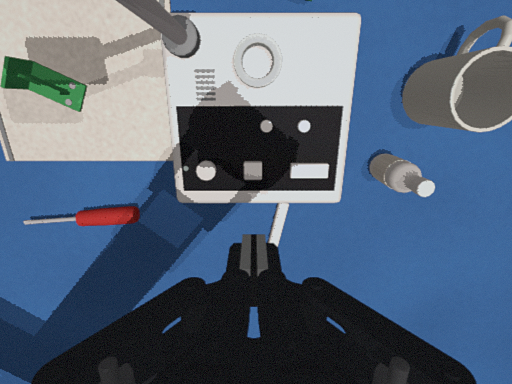

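The wrist view shows the keys at (206,171), (253,171) and (309,171). Predictions were 204, 251 and 308 by 171, so they agree within about 2 mm. I'll split the difference with a 1 mm shift, then go over the power key and come down.

Call:
play_rows(plan=[[20,-30,-1,0,1],[60,-59,-1,0,1],[110,-59,-1,0,1],[150,-59,-1,0,1],[165,-59,-1,0,1],[165,-59,-1,0,1],[165,-59,-1,0,1]])

```text
time: 2.65
tool_pos: [0.5106, -0.0706, 0.0685]
tool_rot: [0.116, 0.699, 0.115, -0.696]
contact_force: [0.0, 0.1, 0.3]
gripper_width: 0.0
```

```bash
python3 - <<'E'
from go import *
s=manip.state();print(s['time'],s['tool_pos'],s['contact_force'])
f=manip.grab_frame('wrist');cv2.imwrite('pics/w1.png',f['img'][:,:,::-1])
print(proj(f,[*K['power'],.0555]),proj(f,s['tool_pos']),delta([*K['power'],.0555])[0])
E
```

```text
2.65 [ 0.51064202 -0.07063631  0.06848634] [0.00725681 0.09242095 0.29585182]
(np.float64(250.0734434347824), np.float64(238.5037592864553)) (np.float64(251.97814217721094), np.float64(246.27847078864298)) [13.1 -1.3  2. ]
```

View pics/w1.png

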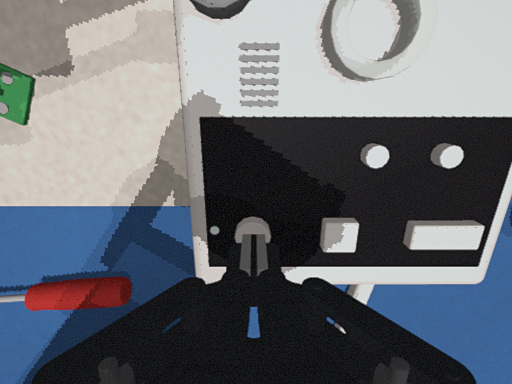

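The fingertips sit over the round power key. Its disc is centred at about (253,235), the tip is at (254,238), and the lamp key at (340,235) is well clear. I'll go down in small steps and watch the force.

Call:
play_rows(plan=[[8,0,0,0,1],[12,0,0,0,1],[14,0,0,0,1],[14,0,0,0,1],[14,0,0,0,1]])

```text
time: 3.32
tool_pos: [0.5093, -0.0699, 0.0527]
tool_rot: [0.116, 0.698, 0.116, -0.697]
contact_force: [-0.3, 0.6, 3.3]
gripper_width: -0.001
```

A depth of 2.8 mm at 3.3 N matches the spring curve. Now on to about 6.3 mm, then release.

Call:
play_rows(plan=[[2,0,0,0,1],[3.5,0,0,0,1],[3.5,0,0,0,1],[3.5,0,0,0,1]])

```text
time: 3.82
tool_pos: [0.5093, -0.07, 0.0492]
tool_rot: [0.116, 0.698, 0.116, -0.697]
contact_force: [-1.5, 0.9, 5.0]
gripper_width: 0.001
```

Call:
play_rows(plan=[[0.4,0,0,0,1],[0.4,0,0,0,1]])

```text
time: 4.08
tool_pos: [0.5093, -0.07, 0.0489]
tool_rot: [0.116, 0.698, 0.116, -0.697]
contact_force: [-2.1, -0.1, 5.6]
gripper_width: -0.001
```

Call:
play_rows(plan=[[-6,0,0,0,1],[-20,0,0,0,1],[-20,0,0,0,1],[-20,0,0,0,1]])

```text
time: 4.58
tool_pos: [0.5087, -0.0698, 0.0681]
tool_rot: [-0.116, -0.697, -0.116, 0.698]
contact_force: [-0.8, 0.0, -0.5]
gripper_width: 0.001
```

```bash
python3 - <<'E'
from go import *
s=manip.state();print(s['time'],s['tool_pos'],s['contact_force'])
f=manip.grab_frame('wrist');cv2.imwrite('pics/w2.png',f['img'][100:300,180:512,::-1])
old=cv2.imread('pics/w1.png')[:,:,::-1]
for im in(old,f['img']): print(im[222:240,205:222].reshape(-1,3).max(0))
print(delta([*K['lamp'],.0555])[0])
E
```

```text
4.575 [ 0.50871952 -0.06975931  0.06814558] [-0.77417942  0.04869531 -0.48664105]
[143 152 149]
[146 154 151]
[12.4 58.4 -0. ]
```

View pics/w2.png

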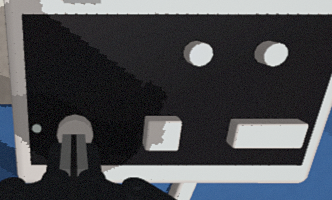

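Power was released after about 6.6 mm of travel. The small dot by the key looks the same before and after, so it tells me nothing. On to the lamp key, with averaged force readings at the bottom.

Call:
play_rows(plan=[[-5,15,0,0,1],[-5,45,0,0,1],[-5,59,0,0,1],[0,59,0,0,1],[0,59,0,0,1],[8,59,0,0,1],[12,59,0,0,1],[12,59,0,0,1]])

```text
time: 5.62
tool_pos: [0.5277, -0.1252, 0.0558]
tool_rot: [-0.116, -0.697, -0.116, 0.698]
contact_force: [-0.3, 0.0, -0.4]
gripper_width: 0.001
```

Call:
play_rows(plan=[[2.5,0,0,0,1],[5,0,0,0,1],[6.5,0,0,0,1],[6.5,0,0,0,1],[6.5,0,0,0,1]])

```text
time: 6.25
tool_pos: [0.5284, -0.1256, 0.0503]
tool_rot: [0.116, 0.698, 0.116, -0.697]
contact_force: [-1.3, 2.8, 5.0]
gripper_width: 0.003
```

```bash
python3 - <<'E'
from go import *
F=[];P=[]
for i in range(8):
    f=manip.grab_frame('wrist');s=manip.state();F.append(s['contact_force'][2]);P.append(s['tool_pos'][2])
print(s['time'],np.mean(P),np.mean(F),np.std(F),s['tool_pos'])
cv2.imwrite('pics/w3.png',f['img'][100:300,180:512,::-1])
E
```

```text
6.65 0.05028946563555168 5.3673161656870985 0.489929670968547 [ 0.52836254 -0.12561893  0.05029204]
```

Call:
play_rows(plan=[[1.0,0,0,0,1],[1.5,0,0,0,1],[1.5,0,0,0,1],[1.5,0,0,0,1]])

```text
time: 7.15
tool_pos: [0.5283, -0.1256, 0.0489]
tool_rot: [0.116, 0.698, 0.116, -0.697]
contact_force: [-2.0, 2.0, 5.8]
gripper_width: -0.004
```

```bash
python3 - <<'E'
from go import *
F=[];P=[]
for i in range(6):
    f=manip.grab_frame('wrist');s=manip.state();F.append(s['contact_force'][2]);P.append(s['tool_pos'][2])
print(s['time'],np.mean(P),np.mean(F),np.std(F),s['tool_pos'])
E
```

```text
7.45 0.04893452894136591 5.673647812808387 0.42058934286793914 [ 0.52834642 -0.12557855  0.04892161]
```

At 6.6 mm the force is 5.7 N, the same as for power, and the key has not hit the stop. Release and go to focus.

Call:
play_rows(plan=[[-8,0,0,0,1],[-25,0,0,0,1],[-25,0,0,0,1],[-25,20,0,0,1],[-25,50,0,0,1],[-25,71,0,0,1],[-20,71,0,0,1],[-20,71,0,0,1]])

```text
time: 8.45
tool_pos: [0.5503, -0.1924, 0.0671]
tool_rot: [-0.115, -0.697, -0.117, 0.698]
contact_force: [-0.4, 0.2, 0.2]
gripper_width: -0.003
```

```bash
python3 - <<'E'
from go import *
s=manip.state();f=manip.grab_frame('wrist')
cv2.imwrite('pics/w4.png',f['img'][60:340,:,::-1]);print(s['time'],s['tool_pos'],s['contact_force'],delta([*K['focus'],.0555])[0])
E
```

```text
8.45 [ 0.55025724 -0.19235851  0.06709682] [-0.35403659  0.19534694  0.19390273] [11.9 -0.8  0.1]
```

View pics/w4.png

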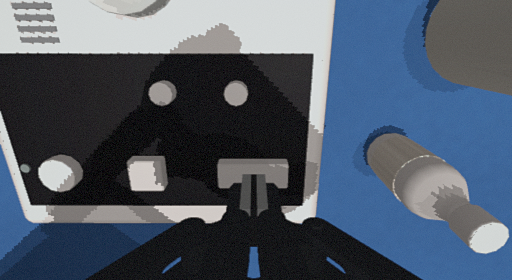

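The tips at (253,175) are centred on the focus key at (253,172). The power and lamp keys are back up, and the glue is clear. Pressing focus.

Call:
play_rows(plan=[[8,0,0,0,1],[12,0,0,0,1],[14.5,0,0,0,1],[17,0,0,0,1],[18,0,0,0,1],[18,0,0,0,1],[18,0,0,0,1]])

```text
time: 9.38
tool_pos: [0.5513, -0.1928, 0.0507]
tool_rot: [0.116, 0.698, 0.116, -0.697]
contact_force: [-2.8, 3.0, 4.5]
gripper_width: -0.003
```

Call:
play_rows(plan=[[1.0,0,0,0,1],[1.9,0,0,0,1],[1.9,0,0,0,1],[1.9,0,0,0,1]])

```text
time: 9.88
tool_pos: [0.5514, -0.1928, 0.0489]
tool_rot: [0.116, 0.698, 0.116, -0.697]
contact_force: [-3.2, 2.9, 5.4]
gripper_width: -0.001
```

```bash
python3 - <<'E'
from go import *
F=[]
for i in range(4):
    f=manip.grab_frame('wrist');s=manip.state();F.append(s['contact_force'])
print(s['time'],s['tool_pos'],np.mean(F,0))
E
```

```text
10.075 [ 0.55137219 -0.19286343  0.04894368] [-2.84269456  3.40801248  5.76400217]
```

Focus is at 6.6 mm and 5.8 N. Releasing, retreating straight up, then checking the scene.

Call:
play_rows(plan=[[-8,0,0,0,1],[-30,0,0,0,1],[-80,0,0,0,1],[-130,0,0,0,1],[-180,0,0,0,1],[-180,30,30,0,1],[-180,60,60,0,1],[-180,90,90,0,1]])

```text
time: 11.08
tool_pos: [0.4946, -0.3089, 0.2287]
tool_rot: [0.117, 0.698, 0.115, -0.697]
contact_force: [0.1, -0.1, 0.7]
gripper_width: -0.006
```

Call:
play_rows(plan=[[0,40,45,0,1],[0,80,90,0,1],[0,120,135,0,1],[0,160,180,0,1],[0,180,200,0,1],[0,180,200,0,1],[0,180,200,0,1]])

```text
time: 11.95
tool_pos: [0.3649, -0.5415, 0.2283]
tool_rot: [0.116, 0.698, 0.117, -0.697]
contact_force: [-1.0, 0.4, 0.2]
gripper_width: -0.003
```

```bash
python3 - <<'E'
from go import *
s=manip.state();print(s['time'],s['tool_pos'],s['contact_force'])
for n,roi in(('top',(265,160,335,230)),('side',(235,220,330,305))):
    o=pickle.load(open(n+'.pkl','rb'));f=manip.grab_frame(n)
    for (a,b) in zip(blobs(o,roi),blobs(f,roi)): print(n,(b[3]-a[3]).round(4)[:2],b[2],a[2])
    d=cv2.absdiff(o['img'],f['img']).max(2); cv2.imwrite(f'pics/{n}2.png',np.hstack([f['img'][100:300,150:400,::-1],cv2.merge([d]*3)[100:300,150:400]]))
a=cv2.imread('pics/top2.png');b=cv2.imread('pics/side2.png');cv2.imwrite('pics/end.png',cv2.resize(np.vstack([a,b]),(750,600)))
E
```

```text
11.95 [ 0.36490955 -0.54146637  0.22831943] [-1.04760434  0.41589019  0.17027875]
top [0. 0.] 10 10
top [ 0. -0.] 11 11
top [-0. -0.] 49 49
top [0. 0.] 30 30
top [-0. -0.] 27 27
side [0.     0.0003] 47 45
side [-0. -0.] 22 22
side [-0.0001  0.0001] 51 50
side [ 0.0001 -0.0002] 24 23
side [-0.0001  0.0001] 97 94
```

View pics/end.png

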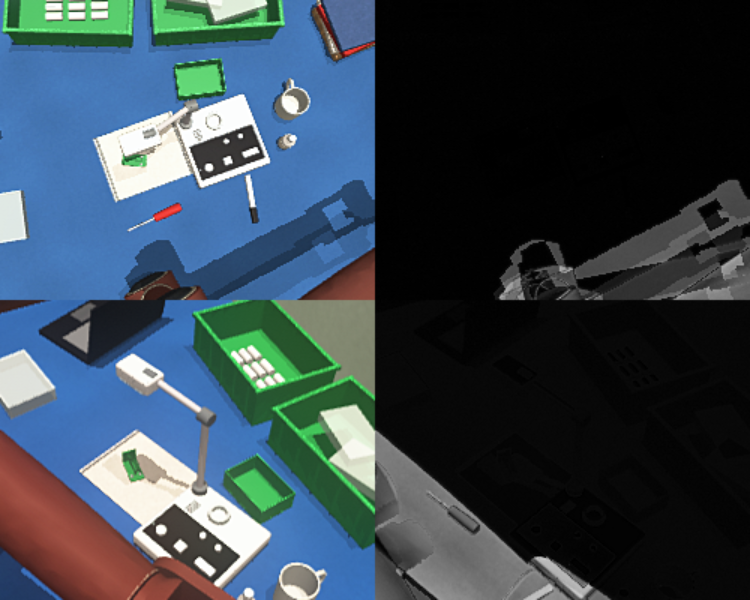

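Nothing moved: the difference images show only the arm and its shadow, apart from the screwdriver, which the arm now covers in the side view and which sits unchanged in the top view. All keys are up, so I'm handing in.

```bash
python3 -c "
from plant import manip
print(manip.job_done())"
```

```text
the job is handed in; nothing more can be done
None
```

I pressed power, lamp and focus in that order with shut fingertips and handed the job in at about 12 s. I could not confirm from the images that the document camera came on. The wall screen is not in view, and the small dot beside the power key did not change.

- **Presses:** by the measured tool height, each key went down about 6.6 of its 7 mm. Power and lamp were up again before the next press. I saw no sign of hitting the stops, and the zoom keys were not touched.
- **Forces:** vertical force at the bottom was about 5.6–5.8 N on each key. The spring figures give about 6.2 N at that depth, so read from force alone the keys went nearer 5.8 mm. On the focus key there was also about 4 N of sideways force.
- **Final check:** in the top view the keys showed no shift, and in the side view 0.3 mm at most. The top view shows nothing else moved. The arm ended clear of everything, with no contact force above noise.

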